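# Close the parts case and hold the scanner on its label

## Robot

A 6-joint arm with a two-finger parallel gripper is mounted at the origin on the work surface. World frame = base frame: x ahead of the robot, y to its left, z up, the work surface at z = 0. Lengths are in m, angles in rad, forces in N, time in s.
With the tool pointing down it reaches from about 0.225 to 0.875 m from the base axis. Payload 3.4 kg.
Tool frame: the origin (TCP) lies at the very end of the fingers, on their centre line; the grasp point (between the pads) lies 19 mm behind it; z points along the fingers, y is the line along which they close (so a half turn about z gives the same grasp; the last joint's range is limited). The gripper opens to 85 mm and grips with 20 to 120 N. Pads are 22 mm wide; open, the fingers measure 114 mm over their backs; the gripper's body (76 mm by 85 mm) begins 54 mm behind the grasp point. The pads swing forward as they close: fully open they stand 13 mm farther back than shut.
Start: joints at [-0.121, 0.276, 1.505, -0, 1.361, -0.121], TCP at [0.575, -0, 0.231] pointing down, gripper open.
Joint ranges: [-2.89, 2.89], [-0.75, 2.08], [0.22, 2.7], [-1.18, 4.32], [0.11, 2.71], [-2.7, 2.7]. Speed limits (rad/s): [2.57, 2.57, 3.14, 3.14, 3.14, 3.14].

## Interface

Orientations are given as a unit quaternion [w, x, y, z].
In Python, from rig import manip, eyes gives the robot as it stands.
- The arm moves only by the tool servo_tool, never from a script. Its argument "series" is text: rows parted by semicolons, each of 7 numbers parted by spaces: the shift along the tool's x, y, z in m, then the turn, a rotation vector about the tool's x, y, z in degrees, then the closure, from 0 (fully open) to 1 (shut). In form: dx dy dz ax ay az fingers; .... A call has 1 to 5 rows; each row is the pose to reach, as a shift and turn from the pose commanded when the call began, along the tool's axes at that moment; what a row does not reach only later rows make up. A row lasts 1/10 s, in which the tool goes at most 50 mm and 8.59 degrees, less where a joint would pass 70% of its speed; a pose out of reach is approached as far as the arm can. A call with a gripper value outside its range is refused whole. The fingers move at their own pace and stop on an object; "squeeze" is the grip in N (left out, the last holds). Time passes only in rows, so rows that repeat a pose let the fingers close. It gives the time, the measured TCP pose, the force, the opening and the grip force at its end, in the units of the state.
- manip.get_state(): the state, without advancing time (a new reading comes with each control period).
- eyes.get_image(name): name is "scene" or "side" or "wrist"; returns the picture (480x640x3 uint8, red, green, blue); there is no depth.
- eyes.camera_info(name): a dict with "fx", "fy", "cx", "cy" (pixels), "dist" ([k1, k2, p1, p2, k3] as OpenCV has them; the pictures are not rectified), "eye" and "orientation" of the camera in the world. Camera axes: x right, y down, z forward; pixel columns grow to the right and rows downward; lengths in m; the calibration is good to about 2 mm. A picture is of the moment at which its call begins: read the wrist's pose just before it. camera_info takes no time and is no camera call; for the wrist camera it gives the pose at the moment of the call.
- manip.sign_off(): hands the job in; it is judged then, once.
The state is a dict: "clock": time; "qpos": joint angles; "qd": joint speeds; "effort": joint torques, N m; "position": TCP position; "ee_rot": TCP orientation; "contact_force": force on the tool from outside, world axes, zero at the start; "moment": the same for the moment, N m; "width": finger opening in m; "gripper_force": force on a finger pad.
Only numpy, scipy, OpenCV 4.12 (cv2) and the standard library are available. Lean on these libraries where they do the work, as an engineer would, in place of code of your own. Each camera call takes 0.05 s, during which the arm holds its last target. There are 200 camera calls.

## Task

The larger parts case on the issue bench is ready to be booked out, but its lid is ajar: first press the lid's front edge down until it is fully shut. Then draw the bar-code scanner out of its charging cradle, turn it nose-down and hold it in the air, aimed at the middle of the label on that lid, at a slant of about 45 degrees and with its window about 10 cm from the label. Finish while still holding the scanner there, steady and touching nothing else, and leave the other things on the bench where they are.

Things in the scene. Friction and masses are not known exactly. Their poses are not given: they have to be found in the camera images.
- case: the larger grey plastic parts case, fixed to the bench: 130 mm (own x) by 180 mm (own y), tray 47 mm tall, 56 mm with its 9 mm lid shut. Origin: centre of its underside, on the bench, z up. Its front with the snap catch faces its -x, roughly towards the robot; the lid is hinged along the +x rim
- case_lid (a joint): opening angle of the larger case's lid, rad: 0 = fully shut (hard stop), grows as the front edge rises; 0.1 to 0.2 at the start. Hinge along the case's y at case x = 65, z = 47 mm; the lid reaches 130 mm from there to the front. Stiff hinge (0.9 N m): the lid stays where it is left and goes down under about 8 N at the front edge
- lid_front (a point): point on the upper face of the lid of the larger case, mid width, 12 mm in from its front edge: where to press. Moves with the lid
- label (a point): centre of the white bar-code label (56 x 90 mm) on the upper face of that lid, 65 mm from the hinge, so at the middle of the lid; own z is the lid's upward normal; moves with the lid. Height 56 mm when shut
- cradle: black charging cradle fixed to the bench: base 125 x 105 x 16 mm, on it an upright sleeve round the scanner's handle, inner 42 mm (own x) by 36 mm (own y), 3 mm play all round, mouth 64 mm above the bench, so 48 mm of the handle is inside. Origin: centre of the sleeve, on the bench; z up; x is the way the seated scanner's nose points
- scanner: grey and black pistol-shaped bar-code scanner, 0.2 to 0.3 kg, standing in the cradle. Origin: centre of the handle's foot, at the start 16 mm above the bench. z runs up the handle (36 x 30 mm, 100 long), x out of the nose. Head along x, axis at z = 119: x -45 to 30 mm is 46 wide (y), 48 tall; x 30 to 85 is the nose, 64 wide, 44 tall. Trigger x 16 to 26, z 70 to 94
- scanner_window (a point): centre of the scanner's reading window, at the tip of the nose (scanner x = 85 mm, z = 119 mm); axes as the scanner's: the beam goes out along +x
- scanner_grip (a point): point inside the scanner's head straight above the handle (scanner x = 0, z = 119 mm), near its centre of mass; the head is 46 mm wide here with parallel sides, 24 mm of it above and below this point: a place to grip, closing along the scanner's y
- check_valve: aluminium check valve standing on end, 34 mm across, 70 mm tall; bystander near the parts case. Origin: centre of its underside
- pulley: black grooved rubber pulley lying flat, 60 mm across, 26 mm tall (31 mm at its steel hub); bystander near the cradle. Origin: centre of its underside
- oil_filter: white spin-on oil filter can standing, 76 mm across, 111 mm tall; bystander. Origin: centre of its underside
- filter_carton: blue and white filter carton lying flat, 150 x 210 x 55 mm; bystander. Origin: centre of its underside
- tape_dispenser: heavy black desk tape dispenser with a roll, 150 x 60 mm, 85 mm tall; bystander. Origin: centre of its underside
- pen_pot: dark steel pot with pens, 72 mm across, 160 mm tall with the pens; bystander. Origin: centre of its underside
- small_case: small grey parts case, already shut and without a label, 80 x 115 mm, 34 mm tall; bystander, not the case of the job. Origin: centre of its underside

How it is judged:
On the way, in this order (a step that is already met when the one before it is completed fails the run):
1. the lid of the larger case is pressed fully shut while the scanner is still in its cradle (value of joint case_lid below 0.015 rad and z of scanner in the frame of cradle below 0.03 m), for 0.2 s.
2. the scanner is drawn clear of the cradle, held by the fingers (height (world z) of scanner above 0.068 m and contact force between scanner and cradle below 0.1 N and contact force between scanner and the fingers above 2 N), for 0.1 s.
At the end, for the whole second after the job is handed in: Lid within 0.015 rad of shut; scanner gripped (over 2 N), touching nothing else, foot above 30 mm, window above 80 mm, still (30 mm/s, 0.2 rad/s); nose 25 to 70 degrees below level; label centre 60 to 150 mm ahead of the window and within 25 mm of its axis both ways (value of joint case_lid below 0.015 rad and x of label in the frame of scanner_window between 0.06 and 0.15 m and y of label in the frame of scanner_window between -0.025 and 0.025 m and z of label in the frame of scanner_window between -0.025 and 0.025 m and angle between scanner_window's own x axis and vertical between 2.007 and 2.7925 rad and height (world z) of scanner_window above 0.08 m and height (world z) of scanner_grip above 0.1 m and height (world z) of scanner above 0.03 m and contact force between scanner and the fingers above 2 N and linear speed of scanner below 0.03 m/s and angular speed of scanner below 0.2 rad/s and contact force between scanner and case below 0.1 N and contact force between scanner and cradle below 0.1 N and contact force between scanner and check_valve below 0.1 N and contact force between scanner and pulley below 0.1 N and contact force between scanner and oil_filter below 0.1 N and contact force between scanner and filter_carton below 0.1 N and contact force between scanner and tape_dispenser below 0.1 N and contact force between scanner and pen_pot below 0.1 N and contact force between scanner and small_case below 0.1 N); the arm keeps its last pose, push and grip.
It fails at once if another thing on the bench is displaced by more than 30 mm or tipped over (distance of any of check_valve, pulley, oil_filter, filter_carton, tape_dispenser, pen_pot, small_case from where it was at the start of the episode above 0.03 m or angle between any of check_valve, pulley, oil_filter, filter_carton, tape_dispenser, pen_pot, small_case's own z axis and vertical above 0.6 rad).
It also fails if it takes over 51 s, if anything falls off the work surface, if the arm or the gripper's body presses on something with over 40 N, if the wrist force passes 120 N, or if a joint passes its speed limit or range.

## Working session

There is one attempt and no reset: what is moved stays moved. The work goes in short steps, Python scripts to look and compute and a tool call to move; the robot and the scene stay as the last step left them, time stands still between calls to the robot, and variables do not carry over. Pictures are saved under pics/ and viewed, at most 10 in all, crops included, and the job is handed in when it is done.

Besides the shell and the picture viewer there is one more tool, called after "Request:" as name(argument=value, ...), one argument or row to a line, values as JSON. servo_tool: Moves the arm, as the interface text tells. Its arguments: {"type":"object","properties":{"series":{"type":"string"},"squeeze":{"type":"number"}},"required":["series"]}

```bash
mkdir -p pics; ls; python3 - <<'E'
from rig import manip, eyes
import cv2
print(manip.get_state())
for n in ("scene","side","wrist"):
    print(n,eyes.camera_info(n))
    cv2.imwrite(f"pics/{n}0.png",cv2.cvtColor(eyes.get_image(n),cv2.COLOR_RGB2BGR))
E
```

```text
pics
{'clock': 0.0, 'qpos': array([-1.21029784e-01,  2.76596635e-01,  1.50614150e+00,  2.73479915e-05,
        1.36069737e+00, -1.20995935e-01]), 'qd': array([ 0.00087835,  0.00180472,  0.00018796,  0.00018133, -0.00028577,
        0.00056772]), 'effort': array([ 6.20495921e-04, -4.16768074e+01, -2.45808578e+01, -1.52056768e-04,
        1.11346930e-02,  1.69860516e-05]), 'position': array([5.74469315e-01, 5.18502683e-05, 2.30435445e-01]), 'ee_rot': array([-7.33678034e-04,  7.07120474e-01,  7.07092488e-01, -5.57601098e-04]), 'contact_force': array([ 0.53520201,  0.51246282, -0.23419046]), 'moment': array([ 0.02765846, -0.0325601 ,  0.04335503]), 'gripper_force': 0.0, 'width': 0.08527042587416139}
scene {'fx': 594.1131511436187, 'fy': 594.1131511436187, 'cx': 326.8357506823313, 'cy': 238.97224143716596, 'dist': array([-0.14520837,  0.        ,  0.        ,  0.        ,  0.        ]), 'eye': array([ 1.67594605, -0.60043678,  1.14313876]), 'orientation': array([-0.35834891,  0.78240314,  0.45901697, -0.2207596 ])}
side {'fx': 542.8629460061927, 'fy': 542.8629460061927, 'cx': 314.368837378281, 'cy': 232.112850428377, 'dist': array([0.02209353, 0.        , 0.        , 0.        , 0.        ]), 'eye': array([0.48169698, 0.79623433, 1.09603413]), 'orientation': array([ 0.02100746, -0.04432959,  0.93829235, -0.34234638])}
wrist {'fx': 415.4291581113246, 'fy': 415.4291581113246, 'cx': 318.904574894917, 'cy': 239.02978612011532, 'dist': array([-0.09922682,  0.        ,  0.        ,  0.        ,  0.        ]), 'eye': array([0.57580281, 0.08352007, 0.37355427]), 'orientation': array([ 1.63131274e-01,  9.86604280e-01, -1.19549883e-05, -4.26109656e-04])}
```

View pics/scene0.png

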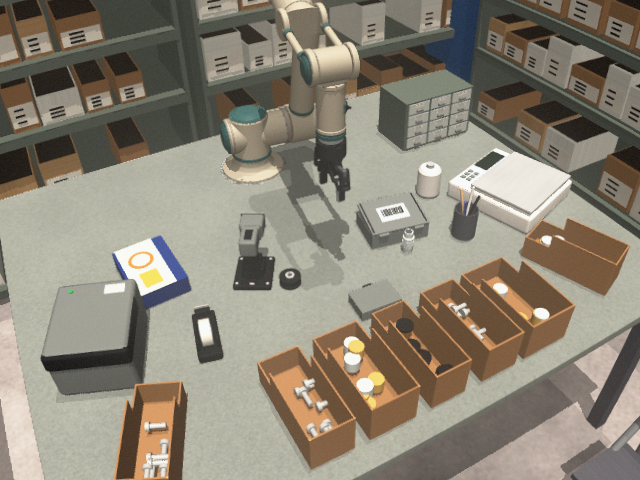

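View pics/side0.png

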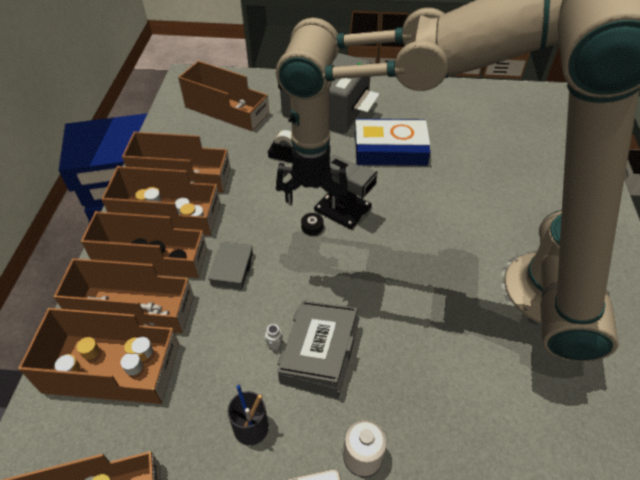

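The scene view shows the scanner in its cradle at about (253,245), the pulley at (290,278), the case with its label at (392,213), and the check valve at (408,240). The side view shows the case at (318,345) and the cradle at (343,207). I'll take enlarged crops next.

```bash
python3 - <<'E'
import cv2,numpy as np
a=cv2.imread("pics/scene0.png"); b=cv2.imread("pics/side0.png")
def crop(im,x0,y0,w,h,s,step=10):
    c=cv2.resize(im[y0:y0+h,x0:x0+w],None,fx=s,fy=s,interpolation=cv2.INTER_CUBIC)
    for x in range(x0,x0+w,step):
        cv2.line(c,((x-x0)*s,0),((x-x0)*s,6),(0,255,255),1)
        if x%20==0: cv2.putText(c,str(x),((x-x0)*s,16),0,.35,(0,255,255))
    for y in range(y0,y0+h,step):
        cv2.line(c,(0,(y-y0)*s),(6,(y-y0)*s),(0,255,255),1)
        if y%20==0: cv2.putText(c,str(y),(8,(y-y0)*s+4),0,.35,(0,255,255))
    return c
s1=crop(a,230,200,80,100,5); s2=crop(a,350,180,80,100,5)
cv2.imwrite("pics/c1.png",np.hstack([s1,s2]))
s3=crop(b,270,150,110,100,4); s4=crop(b,260,290,110,110,4)
h=max(s3.shape[0],s4.shape[0]); s3=cv2.copyMakeBorder(s3,0,h-s3.shape[0],0,0,0); s4=s4[:, :360]
cv2.imwrite("pics/c2.png",np.hstack([s3,s4]))
E
```

```text
(no output)
```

View pics/c1.png

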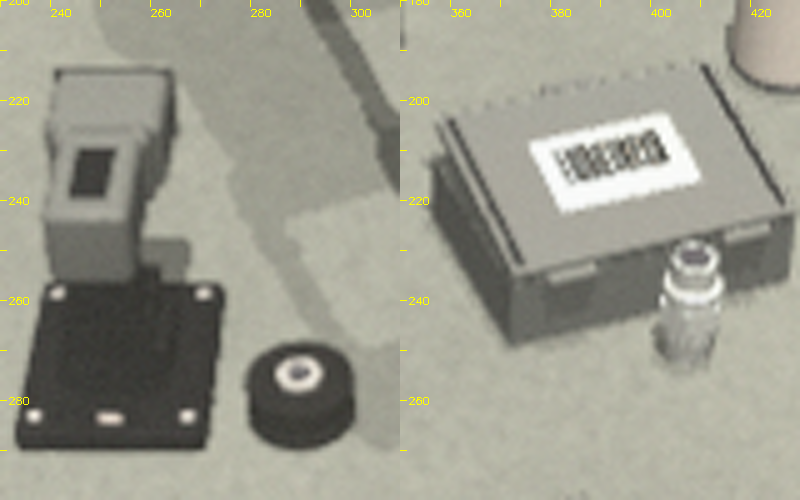

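View pics/c2.png

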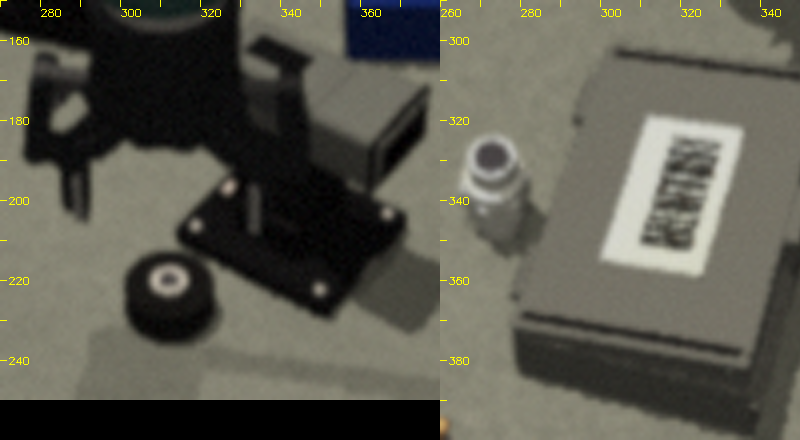

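View pics/wrist0.png

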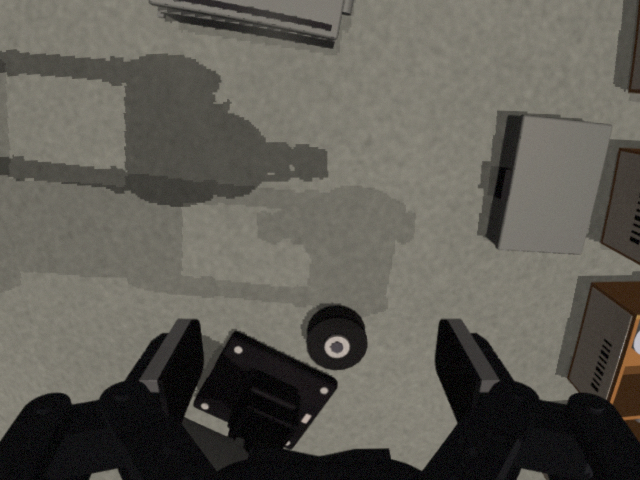

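```bash
cat > geo.py <<'E'
import numpy as np, cv2
from rig import manip, eyes
from scipy.spatial.transform import Rotation as R
def rot(q): return R.from_quat(np.roll(q,-1))
def ray(ci,p):
    K=np.array([[ci['fx'],0,ci['cx']],[0,ci['fy'],ci['cy']],[0,0,1]])
    u=cv2.undistortPoints(np.array([[p]],float),K,ci['dist'])[0,0]
    d=rot(ci['orientation']).apply([u[0],u[1],1]); return np.array(ci['eye']),d/np.linalg.norm(d)
def atz(ci,p,z):
    o,d=ray(ci,p); return o+d*(z-o[2])/d[2]
def tri(obs):
    A=np.zeros((3,3));b=np.zeros(3);L=[]
    for ci,p in obs:
        o,d=ray(ci,p);M=np.eye(3)-np.outer(d,d);A+=M;b+=M@o;L.append((M,o))
    x=np.linalg.solve(A,b); return x,max(np.linalg.norm(M@(x-o)) for M,o in L)
def proj(ci,X):
    Rm=rot(ci['orientation']).inv(); K=np.array([[ci['fx'],0,ci['cx']],[0,ci['fy'],ci['cy']],[0,0,1]])
    return cv2.projectPoints(Rm.apply(np.atleast_2d(X)-ci['eye'])[:,None],np.zeros(3),np.zeros(3),K,ci['dist'])[0][:,0]
E
python3 - <<'E'
from geo import *
np.set_printoptions(precision=4,suppress=True)
s=eyes.camera_info("scene");d=eyes.camera_info("side");w=eyes.camera_info("wrist")
print("label");
for a,b in [((382.4,222.4),(312,319)),((375.6,208.4),(336,322)),((403.6,202.6),(325.5,358.75)),((410.4,216.4),(300,355))]: print(*tri([(s,a),(d,b)]))
print("screws")
for a,b in [((267.6,283.2),(318.8,206.3)),((270.8,258.6),(350,222.3)),((241.4,258.6),(367,203.3)),((252,283.6),(327.3,196.8))]: print(*tri([(s,a),(d,b)]))
print("screws wrist z16")
for p in [(238,350),(205,407),(324,391),(306,419)]: print(atz(w,p,.016))
print("screws scene z16")
for p in [(241.4,258.6),(270.8,258.6),(267.6,283.2),(236.8,283.2),(252,283.6)]: print(atz(s,p,.016))
print("nose")
for a,b in [((264.8,213.6),(362.5,185)),((241,213.6),(377.5,171))]: print(*tri([(s,a),(d,b)]), atz(s,a,.157),atz(d,b,.157))
print("rear",atz(s,(238.8,243.6),.159),atz(s,(257,243.6),.159))
E
```

```text
label
[0.5577 0.1773 0.0588] 0.0008197292385018168
[0.5043 0.1873 0.0711] 0.000751263013076923
[0.5203 0.2762 0.0704] 0.0016452380294012135
[0.5741 0.2655 0.0578] 0.0007915589302589629
screws
[ 0.5778 -0.2032  0.0127] 0.00044406516595076767
[ 0.4903 -0.1535  0.0121] 0.0005710032104459195
[ 0.448  -0.2267  0.0117] 0.0005969802643395927
[ 0.5578 -0.2409  0.0125] 0.0005404896391910138
screws wrist z16
[ 0.4937 -0.1568  0.016 ]
[ 0.4519 -0.2308  0.016 ]
[ 0.581  -0.2074  0.016 ]
[ 0.5615 -0.2456  0.016 ]
screws scene z16
[ 0.4533 -0.2279  0.016 ]
[ 0.495  -0.1548  0.016 ]
[ 0.5814 -0.2041  0.016 ]
[ 0.5399 -0.2775  0.016 ]
[ 0.5619 -0.2418  0.016 ]
nose
[ 0.4661 -0.1489  0.1569] 0.0014384878541818962 [ 0.4682 -0.1485  0.157 ] [ 0.4652 -0.1503  0.157 ]
[ 0.4306 -0.2043  0.1544] 0.0011027480288239916 [ 0.4353 -0.2051  0.157 ] [ 0.43   -0.2029  0.157 ]
rear [ 0.5518 -0.259   0.159 ] [ 0.5752 -0.2182  0.159 ]
```

From the measurements, the case yaw is about -10.5°, the shut label centre is about (0.537, 0.227, 0.056), and lid_front is about (0.487, 0.237). The scanner origin is about (0.5235, -0.2175) with its nose at yaw 150°. Heights match the text to within 2–4 mm. I'll press the lid first, starting above its front edge.

Request:
servo_tool(
  series="0.05 -0.02 0.02 0 0 0 1; 0.1 -0.04 0.04 0 0 0 1; 0.14 -0.06 0.06 0 0 0 1; 0.19 -0.08 0.08 0 0 0 1; 0.236 -0.088 0.1 0 0 0 1",
  squeeze=40,
)

```text
clock: 0.65
position: [0.49, 0.2177, 0.139]
ee_rot: [-0.0, 0.707, 0.707, -0.0]
contact_force: [0.6, 0.7, 0.1]
width: 0.0123
gripper_force: 0.0
```

Request:
servo_tool(
  series="0 0 0.02 0 0 0 1; 0 0 0.03 0 0 0 1; 0 0 0.03 0 0 0 1; 0 0 0.03 0 0 0 1; 0 0 0.03 0 0 0 1",
)

```text
clock: 1.15
position: [0.4929, 0.2158, 0.1106]
ee_rot: [0.001, 0.708, 0.707, 0.001]
contact_force: [-0.3, 0.5, 0.3]
width: 0.0002
gripper_force: 0.0
```

Request:
servo_tool(
  series="0.021 -0.006 0.01 0 0 0 1; 0.021 -0.006 0.02 0 0 0 1; 0.021 -0.006 0.03 0 0 0 1; 0.021 -0.006 0.035 0 0 0 1; 0.021 -0.006 0.04 0 0 0 1",
)

```text
clock: 1.65
position: [0.4852, 0.2372, 0.07]
ee_rot: [-0.001, 0.708, 0.707, -0.0]
contact_force: [-2.7, 1.2, 7.3]
width: 0.0003
gripper_force: 3.5
```

Request:
servo_tool(
  series="0 0 0.004 0 0 0 1; 0 0 0.008 0 0 0 1; 0 0 0.012 0 0 0 1; 0 0 0.015 0 0 0 1; 0 0 0.015 0 0 0 1",
)

```text
clock: 2.15
position: [0.4842, 0.2372, 0.0558]
ee_rot: [-0.001, 0.708, 0.707, -0.001]
contact_force: [-5.4, 1.4, 11.5]
width: -0.0
gripper_force: 6.2
```

Contact came at about 7 N and TCP z is now 0.0558. I'll press a little further until it hits the hard stop.

Request:
servo_tool(
  series="0 0 0.002 0 0 0 1; 0 0 0.003 0 0 0 1; 0 0 0.003 0 0 0 1; 0 0 0.003 0 0 0 1; 0 0 0.003 0 0 0 1",
)

```text
clock: 2.65
position: [0.4843, 0.2372, 0.0555]
ee_rot: [-0.001, 0.707, 0.707, -0.0]
contact_force: [-10.8, -1.1, 29.8]
width: 0.0002
gripper_force: 15.0
```

Request:
servo_tool(
  series="0 0 -0.04 0 0 0 1; 0 0 -0.09 0 0 0 0.5; 0 0 -0.14 0 0 0 0; 0 0 -0.19 0 0 0 0; 0 0 -0.21 0 0 0 0",
)

```text
clock: 3.15
position: [0.4881, 0.2373, 0.2671]
ee_rot: [0.002, 0.707, 0.707, 0.004]
contact_force: [-0.3, -0.1, -0.6]
width: 0.0581
gripper_force: 0.0
```

Request:
servo_tool(
  series="-0.04 0 0 0 0 -8 0; -0.09 0 0 0 0 -16 0; -0.14 0 0 0 0 -24 0; -0.19 0 0 0 0 -32 0; -0.23 0 0 0 0 -40 0",
)

```text
clock: 3.65
position: [0.4857, 0.0169, 0.2616]
ee_rot: [0.0, 0.437, 0.9, -0.0]
contact_force: [0.2, -0.7, -0.7]
width: 0.0854
gripper_force: 0.0
```

```bash
python3 - <<'E'
from geo import *
s=manip.get_state(); print(s['position'],s['ee_rot'],s['qpos'],s['contact_force'])
for n in("scene","side"): cv2.imwrite(f"pics/{n}1.png",cv2.cvtColor(eyes.get_image(n),cv2.COLOR_RGB2BGR))
E
```

```text
[0.48571612 0.01689595 0.26156995] [ 2.56360584e-04  4.36517515e-01  8.99695687e-01 -2.54879141e-04] [-1.08019024e-01  1.23763891e-01  1.62901600e+00 -6.63717135e-04
  1.38850185e+00 -7.75246495e-01] [ 0.15219221 -0.71238622 -0.71091534]
```

Request:
servo_tool(
  series="-0.04 -0.023 0 0 0 -6 0; -0.08 -0.046 0 0 0 -12 0; -0.12 -0.07 0 0 0 -18 0; -0.165 -0.092 0 0 0 -22 0; -0.207 -0.115 0 0 0 -22 0",
)

```text
clock: 4.25
position: [0.5229, -0.2165, 0.2615]
ee_rot: [0.0, 0.259, 0.966, 0.0]
contact_force: [0.7, 1.8, 0.6]
width: 0.0854
gripper_force: 0.0
```

Request:
servo_tool(
  series="0 0 0 0 0 0 0; 0 0 0 0 0 0 0; 0 0 0 0 0 0 0",
)

```text
clock: 4.55
position: [0.5224, -0.2135, 0.2614]
ee_rot: [-0.001, 0.259, 0.966, 0.0]
contact_force: [0.2, -1.1, -0.3]
width: 0.0855
gripper_force: 0.0
```

```bash
python3 - <<'E'
from geo import *
np.set_printoptions(precision=4,suppress=True)
s=manip.get_state(); print(s['position'],s['ee_rot'],s['qpos'])
w=eyes.camera_info("wrist"); im=eyes.get_image("wrist"); 
import pickle; pickle.dump(w,open("w1.pkl","wb"))
cv2.imwrite("pics/wrist1.png",cv2.cvtColor(im,cv2.COLOR_RGB2BGR))
# expected head points
o=np.array([.5235,-.2175,.016]);T=R.from_euler('z',150.3,degrees=True)
P=[(85,32,141),(85,-32,141),(30,32,141),(30,-32,141),(30,23,143),(30,-23,143),(-45,23,143),(-45,-23,143)]
for p in P: print(p,proj(w,o+T.apply(np.array(p)/1e3))[0])
E
```

```text
[ 0.5224 -0.2135  0.2614] [-0.0005  0.2592  0.9658  0.0005] [-0.5117  0.2453  1.4734  0.0007  1.4241 -1.5582]
(85, 32, 141) [254.9756 100.4073]
(85, -32, 141) [366.8949  99.5413]
(30, 32, 141) [259.3796 194.2973]
(30, -32, 141) [364.5642 193.6119]
(30, 23, 143) [273.7818 194.89  ]
(30, -23, 143) [350.0165 194.3936]
(-45, 23, 143) [278.4992 306.0143]
(-45, -23, 143) [347.9483 305.6506]
```

View pics/wrist1.png

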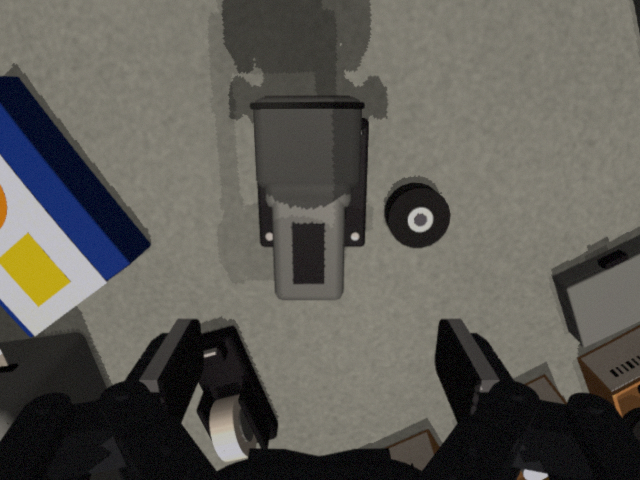

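The scanner head sides are at columns 274–343 (rear edge at row 299) and the nose front is at columns 251–364, row 103. That puts the scanner 3 mm further along its own +y than I estimated, and the yaw is right. I'll correct for that and descend.

Request:
servo_tool(
  series="-0.003 -0.006 0.02 0 0 0 0; -0.003 -0.006 0.05 0 0 0 0; -0.003 -0.006 0.08 0 0 0 0; -0.003 -0.006 0.1 0 0 0 0; -0.003 -0.006 0.12 0 0 0 0",
)

```text
clock: 5.1
position: [0.5221, -0.2193, 0.141]
ee_rot: [-0.0, 0.258, 0.966, 0.0]
contact_force: [-0.1, -0.5, 0.9]
width: 0.0854
gripper_force: 0.0
```

Request:
servo_tool(
  series="0 0 0.01 0 0 0 0; 0 0 0.02 0 0 0 0; 0 0 0.025 0 0 0 0; 0 0 0.025 0 0 0 0",
)

```text
clock: 5.5
position: [0.5224, -0.2209, 0.1166]
ee_rot: [-0.0, 0.259, 0.966, 0.0]
contact_force: [-0.0, 0.3, -0.7]
width: 0.0853
gripper_force: 0.0
```

```bash
python3 - <<'E'
from geo import *
s=manip.get_state(); print(s['position'],s['contact_force'])
w=eyes.camera_info("wrist"); im=eyes.get_image("wrist"); 
cv2.imwrite("pics/wrist2.png",cv2.cvtColor(im,cv2.COLOR_RGB2BGR))
E
```

```text
[ 0.52238249 -0.22087995  0.11657511] [-0.04313002  0.25430438 -0.72831622]
```

View pics/wrist2.png

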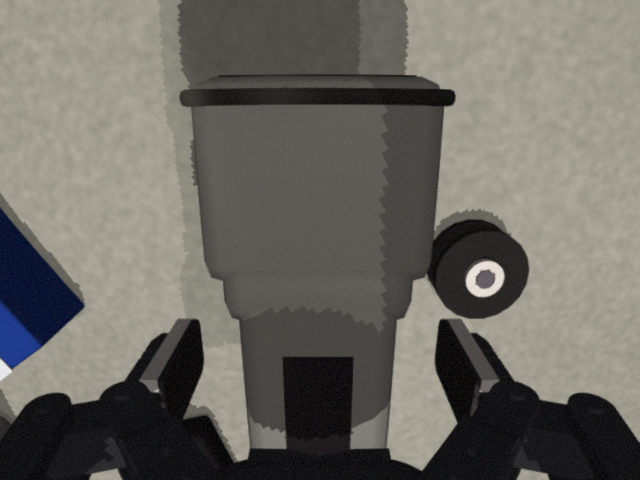

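The head spans columns 243–395 and is centred between the fingers at 203 and 436. I'll close now.

Request:
servo_tool(
  series="0 0 0 0 0 0 1; 0 0 0 0 0 0 1; 0 0 0 0 0 0 1; 0 0 0 0 0 0 1; 0 0 0 0 0 0 1",
  squeeze=70,
)

```text
clock: 6.05
position: [0.523, -0.2217, 0.1174]
ee_rot: [0.001, 0.259, 0.966, -0.0]
contact_force: [1.0, -0.5, 4.4]
width: 0.0453
gripper_force: 72.0
```

Request:
servo_tool(
  series="0 0 -0.005 0 0 0 1; 0 0 -0.015 0 0 0 1; 0 0 -0.025 0 0 0 1; 0 0 -0.04 0 0 0 1; 0 0 -0.055 0 0 0 1",
)

```text
clock: 6.55
position: [0.5222, -0.2211, 0.1726]
ee_rot: [-0.0, 0.259, 0.966, 0.0]
contact_force: [0.0, 0.4, -1.7]
width: 0.0453
gripper_force: 71.7
```

Request:
servo_tool(
  series="0 0 -0.04 0 0 0 1; 0 0 -0.08 0 0 0 1; 0 0 -0.12 0 0 0 1; 0 0 -0.15 0 0 0 1; 0 0 -0.15 0 0 0 1",
)

```text
clock: 7.05
position: [0.5242, -0.2222, 0.3275]
ee_rot: [0.005, 0.259, 0.966, -0.001]
contact_force: [0.2, 0.6, -2.6]
width: 0.0451
gripper_force: 72.2
```

```bash
cat > plan.py <<'E'
from geo import *
import sys
np.set_printoptions(precision=4,suppress=True)
psi,pit,L=float(sys.argv[1]),float(sys.argv[2]),np.array([float(v) for v in sys.argv[3:6]]); up=float(sys.argv[6])
h=np.radians(psi);Rs=R.from_euler('zy',[psi,pit],degrees=True)  # scanner: yaw then pitch nose-down
Rt=Rs*R.from_euler('x',180,degrees=True)
win=L-Rs.apply([.10,0,0]); tcp=win-Rs.apply([.085,0,.019])+[0,0,up]
s=manip.get_state(); T=rot(s['ee_rot'])
print("now",s['position'],"q",s['qpos'],"target",tcp,"foot",tcp-Rs.apply([0,0,.1]))
print("shift",T.inv().apply(tcp-s['position']),"rotvec",np.degrees((T.inv()*Rt).as_rotvec()))
E
python3 plan.py 120 0 .537 .227 .056 .05; python3 plan.py 120 45 .537 .227 .056 .10
python3 - <<'E'
import cv2,numpy as np
a=cv2.imread("pics/scene1.png");b=cv2.imread("pics/side1.png")
f=lambda im,x,y:cv2.resize(im[y:y+110,x:x+80],None,fx=5,fy=5,interpolation=cv2.INTER_CUBIC)
cv2.imwrite("pics/c3.png",np.hstack([f(a,350,180),f(b,280,295)]))
E
```

```text
now [ 0.5242 -0.2222  0.3275] q [-0.5232  0.2239  1.343   0.      1.5637 -1.5698] target [0.6295 0.0668 0.087 ] foot [ 0.6295  0.0668 -0.013 ]
shift [0.0562 0.3029 0.24  ] rotvec [ 0.1668  0.6124 29.9659]
now [ 0.5242 -0.2222  0.3275] q [-0.5232  0.2239  1.343   0.      1.5637 -1.5698] target [0.589  0.0668 0.0772] foot [0.5183 0.0668 0.0064]
shift [0.0914 0.2826 0.2494] rotvec [32.3539 32.7574 28.235 ]
```

View pics/c3.png

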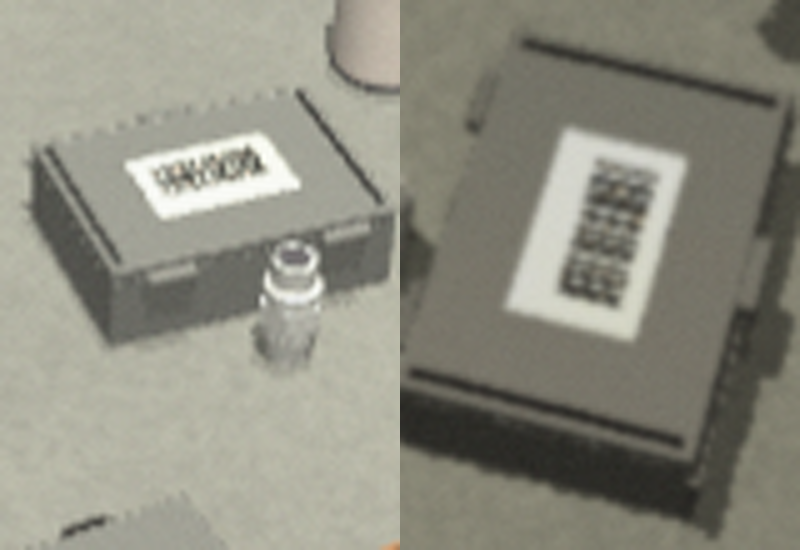

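The lid is shut. The label corners are scene (375,212), (403,207), (410,217), (382,224) and side (338,327), (327,363), (302,357), (313,320). I'll re-triangulate the label and fix the Euler order in the plan script.

```bash
sed -i "s/'zy'/'ZY'/" plan.py; python3 - <<'E'
from geo import *
s=eyes.camera_info("scene");d=eyes.camera_info("side")
r=[tri([(s,a),(d,b)])[0] for a,b in [((374.8,212.4),(337.6,326.6)),((402.8,206.6),(326.6,363)),((410.2,217.4),(301.6,357)),((382.4,223.8),(313,320.4))]]
print(np.round(r,4),np.mean(r,0))
E
for a in "120 0 .537 .227 .056 .05" "120 45 .537 .227 .056 .10"; do python3 plan.py $a; done
```

```text
[[0.5003 0.1878 0.0532]
 [0.5176 0.2766 0.0532]
 [0.5711 0.267  0.0516]
 [0.5562 0.1778 0.0528]] [0.53630939 0.22728454 0.05272802]
now [ 0.5242 -0.2222  0.3275] q [-0.5232  0.2239  1.343   0.      1.5637 -1.5698] target [0.6295 0.0668 0.087 ] foot [ 0.6295  0.0668 -0.013 ]
shift [0.0562 0.3029 0.24  ] rotvec [ 0.1668  0.6124 29.9659]
now [ 0.5242 -0.2222  0.3275] q [-0.5232  0.2239  1.343   0.      1.5637 -1.5698] target [0.6091 0.1021 0.2734] foot [0.6445 0.0408 0.2027]
shift [0.0894 0.3233 0.0532] rotvec [ 11.9115 -43.3368  28.3102]
```

Request:
servo_tool(
  series="0.01 0.04 0 0 0 6 1; 0.02 0.08 0 0 0 12 1; 0.035 0.12 0 0 0 18 1; 0.045 0.16 0 0 0 24 1; 0.055 0.2 0 0 0 30 1",
)

```text
clock: 7.55
position: [0.5742, -0.0189, 0.3204]
ee_rot: [-0.001, 0.502, 0.865, -0.0]
contact_force: [0.1, -0.5, -1.9]
width: 0.0451
gripper_force: 72.5
```

```bash
python3 plan.py 120 45 .5365 .227 .056 .10
```

```text
now [ 0.5742 -0.0189  0.3204] q [-0.1539  0.2413  1.3365 -0.0001  1.5661 -0.6723] target [0.6086 0.1021 0.2734] foot [0.644  0.0408 0.2027]
shift [0.0879 0.0899 0.047 ] rotvec [ -0.2183 -45.0745  -0.2404]
```

Request:
servo_tool(
  series="0.015 0.015 0.01 0 -7.5 0 1; 0.03 0.03 0.015 0 -15 0 1; 0.045 0.045 0.025 0 -22.5 0 1; 0.06 0.06 0.03 0 -30 0 1; 0.075 0.075 0.04 0 -37.5 0 1",
)

```text
clock: 8.05
position: [0.6019, 0.0832, 0.2818]
ee_rot: [0.281, 0.473, 0.819, -0.161]
contact_force: [-0.1, -1.1, -1.8]
width: 0.0454
gripper_force: 72.6
```

```bash
python3 plan.py 120 45 .5365 .227 .056 .0
```

```text
now [0.6019 0.0832 0.2818] q [ 0.3897  0.2723  1.5757 -0.6883  1.2693  0.0701] target [0.6086 0.1021 0.1734] foot [0.644  0.0408 0.1027]
shift [0.0767 0.015  0.0778] rotvec [ 0.1196 -7.2391 -0.0571]
```

Request:
servo_tool(
  series="0.015 0.003 0.015 0 -2 0 1; 0.03 0.006 0.03 0 -4 0 1; 0.045 0.009 0.045 0 -6 0 1; 0.06 0.012 0.06 0 -7 0 1; 0.077 0.015 0.078 0 -7 0 1",
)

```text
clock: 8.55
position: [0.6073, 0.1019, 0.1703]
ee_rot: [0.327, 0.462, 0.802, -0.19]
contact_force: [0.0, -0.0, -1.7]
width: 0.0453
gripper_force: 72.6
```

Request:
servo_tool(
  series="0 0 0 0 0 0 1; 0 0 0 0 0 0 1; 0 0 0 0 0 0 1; 0 0 0 0 0 0 1; 0 0 0 0 0 0 1",
)

```text
clock: 9.05
position: [0.609, 0.1011, 0.1742]
ee_rot: [0.328, 0.464, 0.801, -0.189]
contact_force: [0.3, 0.6, -2.4]
width: 0.0454
gripper_force: 72.6
```

```bash
python3 plan.py 120 45 .5365 .227 .056 .0; python3 - <<'E'
from geo import *
L=[eyes.get_image(n) for n in("scene","side","wrist")]
o=np.hstack([cv2.resize(L[0][120:320,300:500],(400,400)),cv2.resize(L[1][190:440,200:450],(400,400))])
cv2.imwrite("pics/f1.png",cv2.cvtColor(o,cv2.COLOR_RGB2BGR))
cv2.imwrite("pics/f1w.png",cv2.cvtColor(L[2],cv2.COLOR_RGB2BGR))
E
```

```text
now [0.609  0.1011 0.1742] q [ 0.4701  0.4145  1.7293 -0.8802  1.1387  0.3957] target [0.6086 0.1021 0.1734] foot [0.644  0.0408 0.1027]
shift [ 0.0013  0.0002 -0.0001] rotvec [ 0.0495 -0.4887 -0.1394]
```

View pics/f1.png

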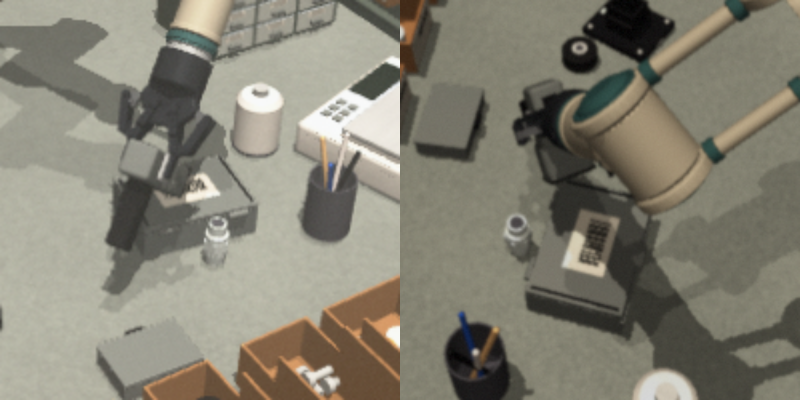

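View pics/f1w.png

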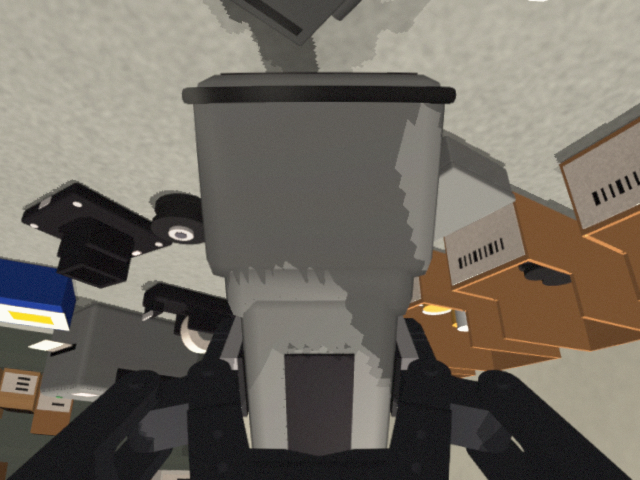

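The scanner sits in the grip exactly as it did before the lift, with the nose rim at columns 183–455, row 95 in both wrist views. It is aimed at the label and clear of everything else, and the pose error is about 1 mm and 0.5°. I'll hand it in.

```bash
python3 -c "
from rig import manip
s=manip.get_state();print(abs(s['qd']).max(),s['contact_force'])
print(manip.sign_off())"
```

```text
0.004479239200083092 [-0.41350146 -0.68626441 -1.56595127]
the job is handed in; nothing more can be done
None
```

I pressed the lid shut and signed the job off with the scanner held steady, 45° nose-down and its window about 10 cm from the label centre; sign-off returned no verdict.

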